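# Fit the hold-down bar on the two-post desk file

### The job

Fit the loose grey hold-down bar onto the desk file: line up its two holes with the file's two steel posts, lower it, and push it down past the white spring catches until it snaps home, flat on the paper slips. Stop pushing as soon as it has snapped in, without pressing hard on the file, let go, and do not disturb the other things on the desk.

Things in the scene. Friction and masses are not known exactly. Their poses are not given: they have to be found in the camera images.
- bar_center (a point): Centre of the loose grey plastic hold-down bar (70 g), lying flat at the start: a strip 156 long (y) x 34 wide (x) x 8 mm thick, and on its middle an upright grip rib 46 (y) x 14 (x) mm, 34 mm above the strip; 42 mm tall in all. Point 21 mm above the underside; z up. Symmetric: either way round fits. Pinch the rib across its 14 mm.
- bar_hole (a point): Centre of one of the bar's two vertical 12 mm through holes, on the strip's top face (8 mm above the underside), at y = +40 mm of the bar; the other is at y = -40 mm. Same axes as the bar.
- seat (a point): Point on the paper slips midway between the file's two posts; z up, y from post to post. Home, the bar lies on the slips here, bar_center 21 mm above. Steel posts, 8 mm thick, at y = +-40 mm, 38 mm tall above this point, the top 8 mm tapered to 3 mm. White spring catches at y = +-82 mm, 16 mm wide, 20 mm tall above this point.
- file: Fixed desk file: grey board 240 (y) x 170 (x) x 6 mm, origin at the middle of its underside on the desk, z up. Block of white slips 140 (y) x 105 (x) x 12 mm on it; the post row is at its x = +45 mm.
- catch_a (a joint): Outward slide (m) of the spring catch on the file's +y side; 0 sprung in. Its wedge nose reaches in to y = 73.5 mm of the seat, 12 mm above it. The bar meets both noses with its underside 16 mm above the slips; pushing on takes up to about 12 N in all, which drops at about 4 mm as the noses pass over the bar's ends. Below 0.002 when the bar is home.
- catch_b (a joint): The same for the catch on the file's -y side.
- pen_cup_center (a point): Bystander: dark round pen cup with pens, 76 mm diameter, 95 mm tall (pens to 155 mm); point at its centre 48 mm up.
- flask_center (a point): Bystander: metal drinking bottle, 68 mm diameter, 200 mm tall; point at its centre.
- trophy_center (a point): Bystander: small brass cup on a 75 mm square wooden block, 145 mm tall, 96 mm over its handles; point at its centre.
- stapler_center (a point): Bystander: black stapler 36 x 130 (its y) x 43 mm tall; point at its centre.
Not all that is in view belongs to the job. What is shaped like the part that bears bar_center but green or turquoise is not meant.

How it is judged:
At the end, for the whole second after the job is handed in: The bar is on both posts (its middle within 5 mm of the middle between the posts, its length within 0.1 rad of the post row, either way round), rib up and level within 0.06 rad, its underside on the slips within 3 mm, both catches sprung back in over its ends (out by less than 3 mm), at rest (horizontal distance between bar_center and seat below 0.005 m and z of bar_center in the frame of seat between 0.018 and 0.024 m and angle between the y axis of bar_center and the y axis of seat, either way round below 0.1 rad and angle between bar_center's own z axis and vertical below 0.06 rad and value of joint each of catch_a, catch_b below 0.003 m and linear speed of bar below 0.02 m/s); the robot touches nothing.
It fails at once if a bystander is moved by more than 30 mm (distance of any of pen_cup_center, flask_center, trophy_center, stapler_center from where it was at the start of the episode above 0.03 m).
It fails at once if the bar is pressed onto the file with more than 60 N (contact force between bar and file above 60 N).
It also fails if it takes over 48 s, if anything falls off the work surface, if the arm or the gripper's body presses on something with over 40 N, if the wrist force passes 120 N, or if a joint passes its speed limit or range.

### The arm

A 6-joint arm with a two-finger parallel gripper is mounted at the origin on the work surface. World frame = base frame: x ahead of the robot, y to its left, z up, the work surface at z = 0. Lengths are in m, angles in rad, forces in N, time in s.
With the tool pointing down it reaches from about 0.35 to 0.8 m from the base axis. Payload 7.3 kg.
Tool frame: the origin (TCP) lies on the centre line of the jaws, within the pads' length; the fingertips stand 25 mm ahead of it and the grasp point (between the pads) lies 6 mm ahead of it; x points along the fingers, z is the direction in which the jaws open and shut, and the axes are right-handed (so a half turn about x gives the same grasp; the last joint's range is limited). The gripper opens to 85 mm and grips with 20 to 120 N. Pads are 22 mm wide; open, the fingers measure 114 mm over their backs; the gripper's body (76 mm by 85 mm) begins 54 mm behind the grasp point. The pads swing forward as they close: fully open they stand 13 mm farther back than shut.
Start: joints at [1.174, 0.342, 1.524, -0, 1.275, -0.146], TCP at [0.13, 0.509, 0.256] pointing down, gripper open.
Joint ranges: [-2.53, 2.53], [-0.77, 2.02], [0.04, 2.7], [-1, 4.14], [0.28, 2.66], [-3.11, 3.11]. Speed limits (rad/s): [2.57, 2.57, 3.14, 3.14, 3.14, 3.14].

### API

Orientations are given as [roll, pitch, yaw] about the fixed x, y, z axes, in that order (R = Rz(yaw) Ry(pitch) Rx(roll)).
In Python, from station import robot gives the robot as it stands.
- The arm moves only by the tool send_rows, never from a script. Its argument "deltas" is a list of rows, each an object with "translation": the shift along the tool's x, y, z in cm, a list of three; "twist": the turn, a rotation vector about the tool's x, y, z in degrees, a list of three; "claw": the finger opening in cm, from 0 to 8.54. In form: [{"translation": [x, y, z], "twist": [rx, ry, rz], "claw": claw}, ...]. A call has 1 to 5 rows; each row shifts and turns the commanded pose from where the row before left it, along the tool's axes as they then stand; what a row does not reach is not made up. A row lasts 1/8 s, in which the tool goes at most 62.5 mm and 10.7 degrees, less where a joint would pass 70% of its speed; a pose out of reach is approached as far as the arm can. A call is refused whole if a number of a shift passes 6.25 or a number of a turn 10.7, either way. A call with a gripper value outside its range is refused whole. The fingers move at their own pace and stop on an object; "force" is the grip in N (left out, the last holds). Time passes only in rows, so rows that do not move let the fingers close. It gives the time, the measured TCP pose, the force and the opening at its end, in the units of the state.
- robot.sense(): the state, without advancing time (a new reading comes with each control period).
- robot.camera(name): name is "scene" or "top" or "wrist"; returns (picture, depth): 400x640x3 uint8, blue, green, red; 400x640 float32, m along the optical axis (not along the pixel's ray), 0 where there is no reading.
- robot.camera_model(name): a dict with "mtx" (3x3 intrinsics, pixels), "R" (3x3) and "t" (3): a world point X has camera coordinates R X + t. Camera axes: x right, y down, z forward; pixel columns grow to the right and rows downward; lengths in m; the calibration is good to about 2 mm. A picture is of the moment at which its call begins: read the wrist's pose just before it. camera_model takes no time and is no camera call; for the wrist camera it gives the pose at the moment of the call.
- robot.finish_job(): hands the job in, once; it reports no verdict.
Trained networks look in the newest picture that a camera, given by its name, has taken for a name from the list of things; names that differ only in an ending like _2 or _b are one class to them, and where a whole thing is asked for, a point or a joint stands for the part that bears it (a point fixed in the world has none). Each returns a list of dicts, best first, with "confidence" (0 to 1); they miss things now and then, are a little off and sometimes report something else, mostly with a low value. They report only what shows in the picture. A call takes as long as a camera call. They do not tell look-alikes from the thing itself.
- robot.find_in(thing, camera): "rect" ([left, top, width, height] in pixels, round what is visible of it).
The state is a dict: "t": time; "joints": joint angles; "qvel": joint speeds; "tau": joint torques, N m; "tool_pos": TCP position; "tool_rot": TCP orientation; "ft_force": force on the tool from outside, world axes, zero at the start; "wrist_torque": the same for the moment, N m; "width": finger opening in m.
Only numpy, scipy, OpenCV 4.12 (cv2) and the standard library are available. Lean on these libraries where they do the work, as an engineer would, in place of code of your own. Each camera call takes 0.05 s, during which the arm holds its last target.

## Working session

There is one attempt and no reset: what is moved stays moved. The work goes in short steps, Python scripts to look and compute and a tool call to move; the robot and the scene stay as the last step left them, time stands still between calls to the robot, and variables do not carry over. Pictures are saved under pics/ and viewed, and the job is handed in when it is done.

Besides the shell and the picture viewer there is one more tool, called after "Request:" by a JSON object that holds its "name" and its "arguments". send_rows: Moves the arm, as the interface text tells. Its arguments: {"type":"object","properties":{"deltas":{"type":"array"},"force":{"type":"number"}},"required":["deltas"]}

```bash
mkdir -p pics; ls; python3 - <<'E'
from station import robot
import cv2,numpy as np
s=robot.sense();print(s)
for c in("scene","top"):
    p,d=robot.camera(c);cv2.imwrite(f"pics/{c}0.png",p);np.save(f"pics/{c}0.npy",d)
    m=robot.camera_model(c);print(c,m)
    for n in("bar_center","file"):
        print(n,robot.find_in(n,c))
E
```

```text
pics
{'t': 0.0, 'joints': array([ 1.17400998e+00,  3.42749649e-01,  1.52503399e+00, -3.26137370e-06,
        1.27541780e+00, -1.45992446e-01]), 'qvel': array([ 0.00053028, -0.00096579, -0.00011291, -0.00015475, -0.001767  ,
        0.00074869]), 'tau': array([-7.52740252e-04, -4.33658731e+01, -2.46017951e+01, -1.15897260e-04,
        7.66807672e-03,  1.10221754e-05]), 'tool_pos': array([0.13012007, 0.5082329 , 0.25560604]), 'tool_rot': array([ 2.99753869,  1.56918754, -1.96564323]), 'ft_force': array([ 0.19761444,  0.53424801, -0.0386092 ]), 'wrist_torque': array([ 0.0428884 , -0.03587489,  0.06078801]), 'width': 0.08512420021702899}
scene {'mtx': array([[501.18177656,   0.        , 323.03180455],
       [  0.        , 501.18177656, 203.336365  ],
       [  0.        ,   0.        ,   1.        ]]), 'R': array([[-0.59569357,  0.80304619,  0.01630905],
       [ 0.59319239,  0.45353421, -0.66515374],
       [-0.54154589, -0.3865534 , -0.74652831]]), 't': array([ 0.28189848, -0.25804807,  1.97393092])}
bar_center [{'rect': [247.1, 196.9, 40.2, 33.7], 'confidence': 0.93}, {'rect': [224.3
[... 254 characters left out ...]
6.3], 'confidence': 0.23}]
top {'mtx': array([[456.76414198,   0.        , 323.78798287],
       [  0.        , 456.76414198, 200.1964953 ],
       [  0.        ,   0.        ,   1.        ]]), 'R': array([[ 0.01990978, -0.99979904, -0.00234174],
       [-0.97517883, -0.01890278, -0.22061036],
       [ 0.22052176,  0.00667591, -0.97535921]]), 't': array([0.00770898, 0.55029083, 1.16508924])}
bar_center [{'rect': [374.8, 159.5, 8.6, 56.3], 'confidence': 0.91}, {'rect': [380.3, 285.4, 56.8, 33.7], 'confidence': 0.72}, {'rect': [369.6, 225.6, 54.8, 23.7], 'confidence': 0.63}, {'rect': [456.6, 225.3, 44.0, 51.9], 'confidence': 0.6}]
file [{'rect': [223.7, 187.5, 94.3, 69.6], 'confidence': 0.67}]
```

View pics/scene0.png

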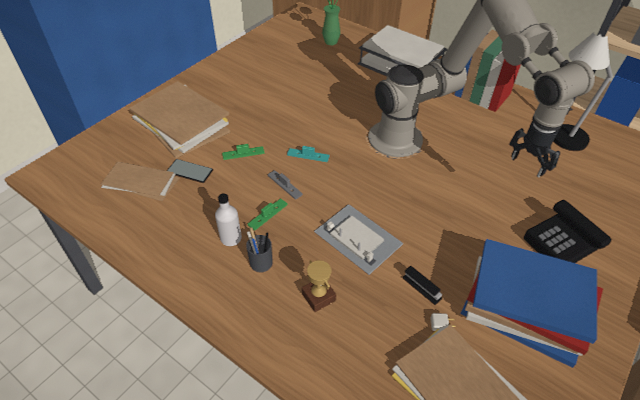

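View pics/top0.png

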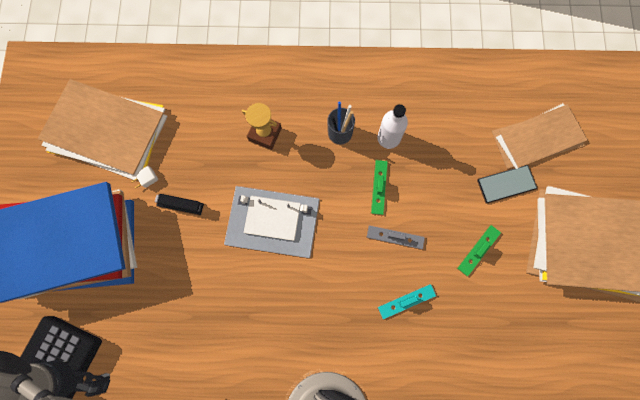

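```bash
python3 - <<'E'
import cv2
a=cv2.imread("pics/scene0.png");b=cv2.imread("pics/top0.png")
cv2.imwrite("pics/s_crop.png",cv2.resize(a[130:330,200:430],None,fx=3.4,fy=3,interpolation=cv2.INTER_CUBIC)[:600,:790])
cv2.imwrite("pics/t_crop.png",cv2.resize(b[140:330,210:510],None,fx=2.6,fy=2.6,interpolation=cv2.INTER_CUBIC))
E
```

```text
(no output)
```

View pics/s_crop.png

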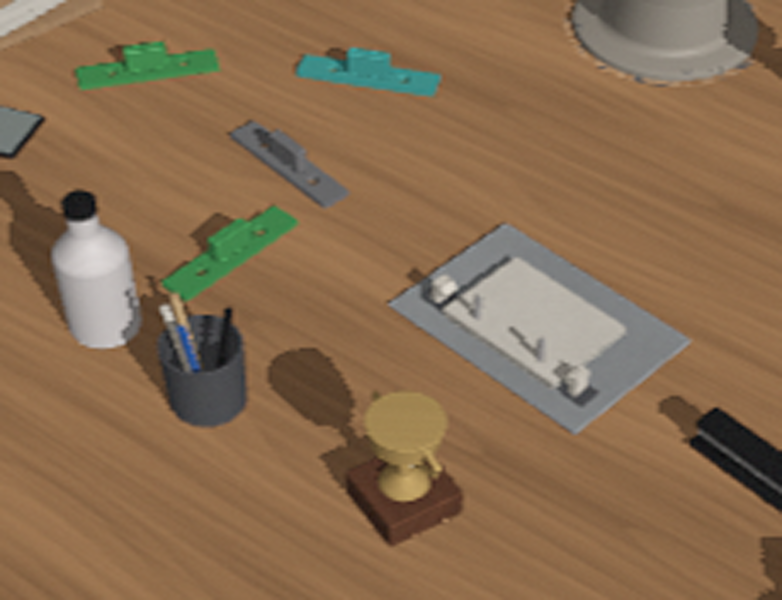

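View pics/t_crop.png

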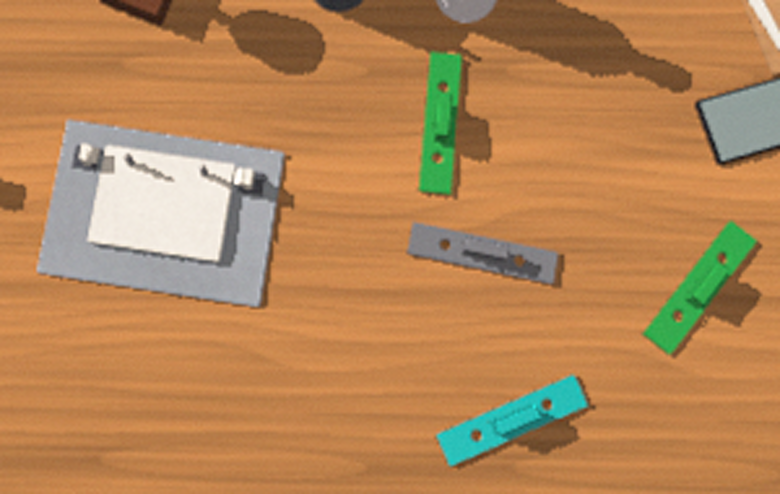

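Top-view candidates for the bar:
- green (379,187)
- green (480,250)
- turquoise (407,301)
- grey (396,238)

I choose the grey one. The close crop shows a grey strip with two holes and a rib. The file is the board at (272,222), with posts at about (259,201) and (289,206). Next I measure poses.

```bash
cat > h.py <<'E'
from station import robot
import cv2,numpy as np
def ray(m,uv,z):
    uv=np.atleast_2d(np.asarray(uv,float)); K,R,t=m["mtx"],np.array(m["R"]),np.array(m["t"])
    d=(R.T@np.linalg.inv(K)@np.c_[uv,np.ones(len(uv))].T).T; c=-R.T@t
    return c+d*((z-c[2])/d[:,2])[:,None]
def proj(m,X):
    X=np.atleast_2d(X);q=(m["R"]@X.T).T+m["t"];p=(m["mtx"]@q.T).T;return p[:,:2]/p[:,2:]
E
python3 - <<'E'
from h import *
for c,rb,rf in(("top",(360,220,75,35),(215,180,115,85)),("scene",(262,166,44,36),(308,200,100,74))):
    m=robot.camera_model(c);a=cv2.imread(f"pics/{c}0.png")
    hsv=cv2.cvtColor(a,cv2.COLOR_BGR2HSV)
    for n,(x,y,w,h),z in(("bar",rb,.006),("file",rf,.006)):
        mask=np.zeros(a.shape[:2],np.uint8);mask[y:y+h,x:x+w]=((hsv[y:y+h,x:x+w,1]<75)*255)
        mask=cv2.morphologyEx(mask,cv2.MORPH_OPEN,np.ones((2,2)))
        cs,_=cv2.findContours(mask,cv2.RETR_EXTERNAL,cv2.CHAIN_APPROX_NONE);k=max(cs,key=cv2.contourArea)[:,0]
        P=ray(m,k,z)[:,:2]
        r=cv2.minAreaRect((P*1000).astype(np.float32));b=cv2.boxPoints(r)
        print(c,n,r,b.round().tolist())
m=robot.camera_model("top")
print("holes",ray(m,[(381.2,233.8),(409.6,240.4)],.008))
print("posttops",ray(m,[(128/2.6+210,158/2.6+140),(203/2.6+210,170/2.6+140)],.056))
print("catches",ray(m,[(90/2.6+210,152/2.6+140),(247/2.6+210,177/2.6+140)],.038))
for n in("pen_cup_center","flask_center","trophy_center","stapler_center"):
    print(n,robot.find_in(n,"top")[:1])
E
```

```text
top bar ((459.8136901855469, -182.412841796875), (156.1335906982422, 34.34209060668945), 79.22888946533203) [[428.0, -256.0], [462.0, -262.0], [491.0, -109.0], [458.0, -103.0]]
top file ((497.76763916015625, 159.248291015625), (240.15626525878906, 170.18569946289062), 82.52165222167969) [[398.0, 51.0], [567.0, 29.0], [598.0, 267.0], [429.0, 289.0]]
scene bar ((459.3830261230469, -173.27394104003906), (163.12547302246094, 47.55144119262695), 78.96893310546875) [[420.0, -249.0], [467.0, -258.0], [498.0, -98.0], [452.0, -89.0]]
scene file ((503.7588806152344, 167.34991455078125), (242.11817932128906, 171.3911895751953), 82.14557647705078) [[402.0, 59.0], [572.0, 36.0], [605.0, 276.0], [435.0, 299.0]]
holes [[ 0.47016976 -0.14135345  0.008     ]
 [ 0.45339059 -0.2192543   0.008     ]]
posttops [[0.54630996 0.19265171 0.056     ]
 [0.53509447 0.11435917 0.056     ]]
catches [[0.55600771 0.23578776 0.038     ]
 [0.53231215 0.06947852 0.038     ]]
pen_cup_center [{'rect': [326.5, 104.1, 29.7, 40.3], 'confidence': 0.7}]
flask_center []
trophy_center [{'rect': [243.4, 104.1, 38.0, 46.5], 'confidence': 0.69}]
stapler_center [{'rect': [154.4, 194.3, 50.2, 24.7], 'confidence': 0.7}]
```

```bash
cat >> h.py <<'E'
from scipy.spatial.transform import Rotation as Ro
def Rt(s): return Ro.from_euler("xyz",s["tool_rot"])
def target(yaw_z, near=None):
    # tool x down, tool z horizontal at angle yaw_z (rad)
    x=np.array([0,0,-1.]);z=np.array([np.cos(yaw_z),np.sin(yaw_z),0]);return Ro.from_matrix(np.c_[x,np.cross(z,x),z])
def plan(pos,R,n=None,s=None):
    s=s or robot.sense();p=s["tool_pos"];R0=Rt(s)
    dv=(R0.inv()*R).as_rotvec();d=np.array(pos)-p
    n=n or int(max(1,np.ceil(np.linalg.norm(d)/.06),np.ceil(np.degrees(np.linalg.norm(dv))/10)))
    st=Ro.from_rotvec(dv/n);Rc=R0;print("n",n)
    for i in range(n):
        print({"translation":np.round(Rc.inv().apply(d/n)*100,2).tolist(),"twist":np.round(np.degrees(dv/n),2).tolist()});Rc=Rc*st
E
python3 - <<'E'
from h import *
s=robot.sense();M=Rt(s).as_matrix();print(M.round(3))
print("jaw yaw",np.degrees(np.arctan2(M[1,2],M[0,2])))
plan([.50,.14,.30],target(np.radians(-7.5)))
plan([.50,.14,.30],target(np.radians(180-7.5)))
mw=robot.camera_model("wrist");print(mw, -mw["R"].T@mw["t"]-s["tool_pos"])
E
```

```text
[[ 0.    -0.969  0.248]
 [ 0.     0.248  0.969]
 [-1.    -0.     0.   ]]
jaw yaw 75.63113675591042
n 9
{'translation': [-0.49, -5.0, -2.95], 'twist': [9.24, 0.0, -0.0]}
{'translation': [-0.49, -5.4, -2.11], 'twist': [9.24, 0.0, -0.0]}
{'translation': [-0.49, -5.67, -1.21], 'twist': [9.24, 0.0, -0.0]}
{'translation': [-0.49, -5.79, -0.29], 'twist': [9.24, 0.0, -0.0]}
{'translation': [-0.49, -5.76, 0.65], 'twist': [9.24, 0.0, -0.0]}
{'translation': [-0.49, -5.59, 1.56], 'twist': [9.24, 0.0, -0.0]}
{'translation': [-0.49, -5.26, 2.44], 'twist': [9.24, 0.0, -0.0]}
{'translation': [-0.49, -4.8, 3.25], 'twist': [9.24, 0.0, -0.0]}
{'translation': [-0.49, -4.22, 3.98], 'twist': [9.24, 0.0, -0.0]}
n 10
{'translation': [-0.44, -4.5, -2.65], 'twist': [-9.69, 0.0, 0.0]}
{'translation': [-0.44, -3.99, -3.37], 'twist': [-9.69, 0.0, 0.0]}
{'translation': [-0.44, -3.36, -3.99], 'twist': [-9.69, 0.0, 0.0]}
{'translation': [-0.44, -2.64, -4.5], 'twist': [-9.69, 0.0, 0.0]}
{'translation': [-0.44, -1.85, -4.88], 'twist': [-9.69, 0.0, 0.0]}
{'translation': [-0.44, -1.0, -5.12], 'twist': [-9.69, 0.0, 0.0]}
{'translation': [-0.44, -0.12, -5.22], 'twist': [-9.69, 0.0, 0.0]}
{'translation': [-0.44, 0.76, -5.17], 'twist': [-9.69, 0.0, 0.0]}
{'translation': [-0.44, 1.62, -4.96], 'twist': [-9.69, 0.0, 0.0]}
{'translation': [-0.44, 2.43, -4.62], 'twist': [-9.69, 0.0, 0.0]}
{'mtx': array([[339.36876604,   0.        , 320.25320564],
       [  0.        , 339.36876604, 203.07087967],
       [  0.        ,   0.        ,   1.        ]]), 'R': array([[ 0.24834604,  0.96867042, -0.00136641],
       [ 0.92977928, -0.23797903,  0.28084957],
       [ 0.27172549, -0.07101834, -0.95975083]]), 't': array([-0.52461316, -0.03687444,  0.37942172])} [-0.06879107  0.01775419  0.11751206]
```

Request:
{"name": "send_rows", "arguments": {"deltas": [{"translation":[-0.5,-5.0,-2.95],"twist":[9.24,0,0],"claw":8.5},{"translation":[-0.5,-5.4,-2.1],"twist":[9.24,0,0],"claw":8.5},{"translation":[-0.5,-5.65,-1.2],"twist":[9.24,0,0],"claw":8.5},{"translation":[-0.5,-5.8,-0.3],"twist":[9.24,0,0],"claw":8.5},{"translation":[-0.5,-5.75,0.65],"twist":[9.24,0,0],"claw":8.5}]}}

```text
t: 1.12
tool_pos: [0.3366, 0.3026, 0.2817]
tool_rot: [0.164, 1.57, 0.673]
ft_force: [0.7, 0.4, -0.0]
width: 0.0849
```

Request:
{"name": "send_rows", "arguments": {"deltas": [{"translation":[-0.5,-5.6,1.55],"twist":[9.24,0,0],"claw":7},{"translation":[-0.5,-5.25,2.45],"twist":[9.24,0,0],"claw":6},{"translation":[-0.5,-4.8,3.25],"twist":[9.24,0,0],"claw":6},{"translation":[-0.5,-4.2,4.0],"twist":[9.24,0,0],"claw":6},{"translation":[0,0,0],"twist":[0,0,0],"claw":6}]}}

```text
t: 1.75
tool_pos: [0.5021, 0.1375, 0.301]
tool_rot: [-0.501, 1.57, -0.638]
ft_force: [-1.0, 0.5, -0.8]
width: 0.0599
```

```bash
python3 - <<'E'
from h import *
s=robot.sense();m=robot.camera_model("wrist");p,d=robot.camera("wrist")
cv2.imwrite("pics/w1.png",p);np.savez("pics/w1.npz",d=d,**m)
print(s["t"],s["tool_pos"],Rt(s).as_matrix().round(3).tolist(),abs(s["qvel"]).max())
E
```

```text
1.75 [0.50210804 0.13749816 0.30103022] [[0.001, 0.137, 0.991], [-0.001, 0.991, -0.137], [-1.0, -0.0, 0.001]] 0.06866959902586799
```

View pics/w1.png

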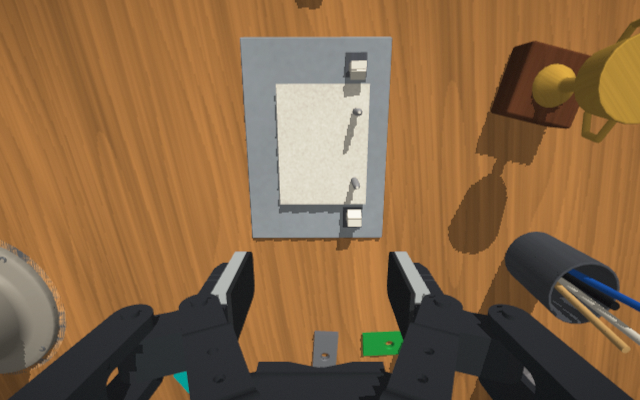

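The wrist view shows the file clearly: board corners (242,37), (391,37), (382,238) and (253,238), and posts at about (357,112) and (354,182). I'll measure these and compare them with the top camera.

```bash
python3 - <<'E'
from h import *
z=np.load("pics/w1.npz");m={k:z[k] for k in("mtx","R","t")};d=z["d"]
a=cv2.imread("pics/w1.png");hsv=cv2.cvtColor(a,cv2.COLOR_BGR2HSV)
mask=((hsv[...,1]<90)*255).astype(np.uint8);mask[:30]=0;mask[246:]=0;mask[:,:225]=0;mask[:,410:]=0
mask=cv2.morphologyEx(mask,cv2.MORPH_OPEN,np.ones((3,3)))
cs,_=cv2.findContours(mask,cv2.RETR_EXTERNAL,cv2.CHAIN_APPROX_NONE);k=max(cs,key=cv2.contourArea)[:,0]
P=ray(m,k,.006)[:,:2]*1000
r=cv2.minAreaRect(P.astype(np.float32));print("board",r,cv2.boundingRect(k))
th=np.radians(r[2]-90) ; ux=np.array([np.cos(th),np.sin(th)]);print("seat",np.array(r[0])+45*ux,"file yaw",np.degrees(th))
cv2.imwrite("pics/w1c.png",cv2.resize(a[40:240,320:400],None,fx=6,fy=3 if 0 else 3))
cv2.imwrite("pics/w1p.png",np.hstack([cv2.resize(a[95:165,330:385],None,fx=7,fy=7,interpolation=cv2.INTER_CUBIC),cv2.resize(a[165:235,330:385],None,fx=7,fy=7,interpolation=cv2.INTER_CUBIC)]))
# depth-based height of slips
for px in[(310,140),(250,60),(320,60),(200,140),(340,100)]:
    u,v=px;dd=d[v,u];X=m["R"].T@(np.linalg.inv(m["mtx"])@[u,v,1]*dd-m["t"]);print(px,X.round(4))
E
```

```text
board ((500.5976257324219, 160.888671875), (238.99560546875, 169.74424743652344), 82.29633331298828) (240, 36, 152, 202)
seat [545.19148377 154.8564397 ] file yaw -7.703666687011719
(310, 140) [0.4948 0.169  0.0178]
(250, 60) [0.4402 0.2653 0.0059]
(320, 60) [0.5184 0.2544 0.0062]
(200, 140) [ 0.3612  0.1856 -0.    ]
(340, 100) [0.5348 0.2085 0.0183]
```

View pics/w1p.png

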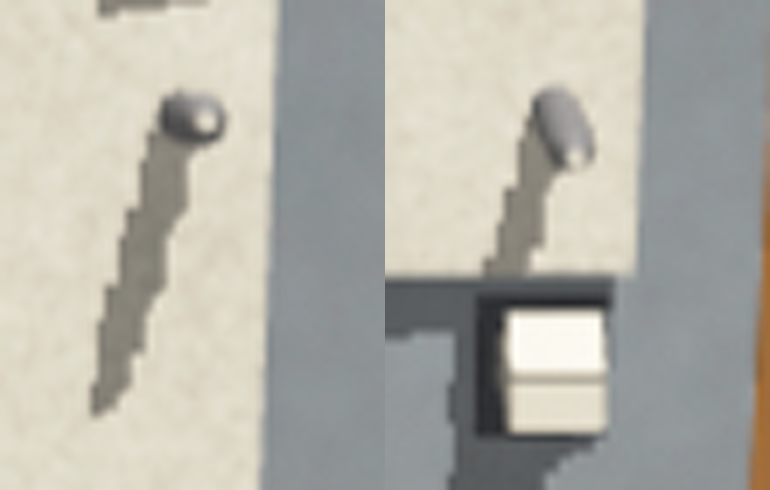

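```bash
python3 - <<'E'
from h import *
z=np.load("pics/w1.npz");m={k:z[k] for k in("mtx","R","t")}
P=ray(m,[(358.6,111.9),(356.7,186.9)],.056);print(P,P.mean(0),np.linalg.norm(P[0]-P[1]),np.degrees(np.arctan2(*(P[0]-P[1])[1::-1])))
print("to bar");plan([.46,-.25,.22],target(np.radians(-10.8)))
E
```

```text
[[0.55030109 0.19420492 0.056     ]
 [0.53984738 0.11531387 0.056     ]] [0.54507424 0.15475939 0.056     ] 0.07958063923413945 82.45181317705281
to bar
n 7
{'translation': [1.15, -5.59, 0.17], 'twist': [0.45, -0.01, -0.0]}
{'translation': [1.15, -5.58, 0.21], 'twist': [0.45, -0.01, -0.0]}
{'translation': [1.15, -5.58, 0.26], 'twist': [0.45, -0.01, -0.0]}
{'translation': [1.16, -5.58, 0.3], 'twist': [0.45, -0.01, -0.0]}
{'translation': [1.16, -5.58, 0.34], 'twist': [0.45, -0.01, -0.0]}
{'translation': [1.16, -5.58, 0.39], 'twist': [0.45, -0.01, -0.0]}
{'translation': [1.16, -5.57, 0.43], 'twist': [0.45, -0.01, -0.0]}
```

Post mid-point and board agree: seat is about (0.545,0.155) and the post row is at 82.4°. Moving over the bar.

Request:
{"name": "send_rows", "arguments": {"deltas": [{"translation":[0.6,-5.7,0.2],"twist":[0.5,0,0],"claw":6},{"translation":[0.6,-5.7,0.2],"twist":[0.5,0,0],"claw":6},{"translation":[0.6,-5.7,0.3],"twist":[0.5,0,0],"claw":6},{"translation":[0.6,-5.7,0.3],"twist":[0.5,0,0],"claw":6},{"translation":[0.6,-5.7,0.4],"twist":[0.6,0,0],"claw":6}]}}

```text
t: 2.42
tool_pos: [0.4708, -0.1436, 0.2714]
tool_rot: [0.92, 1.57, 0.746]
ft_force: [0.6, 1.0, -0.3]
width: 0.0602
```

Request:
{"name": "send_rows", "arguments": {"deltas": [{"translation":[0.6,-5.7,0.4],"twist":[0.6,0,0],"claw":6},{"translation":[0,0,0],"twist":[0,0,0],"claw":6},{"translation":[0,0,0],"twist":[0,0,0],"claw":6}]}}

```text
t: 2.8
tool_pos: [0.4652, -0.1989, 0.2653]
tool_rot: [1.964, 1.57, 1.778]
ft_force: [0.3, -0.0, 0.5]
width: 0.0604
```

```bash
python3 - <<'E'
from h import *
s=robot.sense();m=robot.camera_model("wrist");p,d=robot.camera("wrist")
cv2.imwrite("pics/w2.png",p);np.savez("pics/w2.npz",d=d,**m)
print(s["t"],s["tool_pos"],Rt(s).as_matrix().round(3).tolist(),abs(s["qvel"]).max())
E
```

```text
2.8 [ 0.4652393  -0.19890056  0.26528769] [[-0.0, 0.185, 0.983], [0.001, 0.983, -0.185], [-1.0, 0.001, -0.0]] 0.02424941615029424
```

View pics/w2.png

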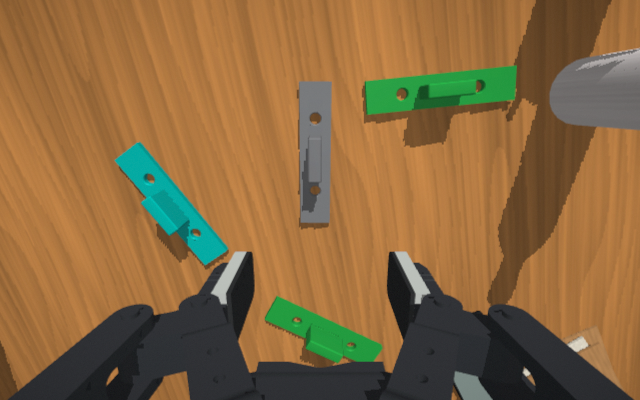

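```bash
python3 - <<'E'
from h import *
z=np.load("pics/w2.npz");m={k:z[k] for k in("mtx","R","t")};d=z["d"]
a=cv2.imread("pics/w2.png");hsv=cv2.cvtColor(a,cv2.COLOR_BGR2HSV)
mask=((hsv[...,1]<60)*255).astype(np.uint8);mask[:75]=0;mask[235:]=0;mask[:,:285]=0;mask[:,345:]=0
cs,_=cv2.findContours(mask,cv2.RETR_EXTERNAL,cv2.CHAIN_APPROX_NONE);k=max(cs,key=cv2.contourArea)[:,0]
P=ray(m,k,.008)[:,:2]*1000
r=cv2.minAreaRect(P.astype(np.float32));print("bar",r,cv2.boundingRect(k))
cv2.imwrite("pics/w2c.png",cv2.resize(a[75:235,280:350],None,fx=3.7,fy=3.7,interpolation=cv2.INTER_CUBIC))
# hole centres: darker/browner pixels in the strip
for (u0,v0) in((315,118),(315,190)):
    sub=a[v0-10:v0+11,u0-10:u0+11].astype(int);w=(sub[...,2]-sub[...,0]>25)
    ys,xs=np.nonzero(w);print("hole",xs.mean()+u0-10,ys.mean()+v0-10,len(xs))
    print(ray(m,[(xs.mean()+u0-10,ys.mean()+v0-10)],.007))
# rib top by depth
K=np.linalg.inv(m["mtx"]);vv,uu=np.mgrid[75:235,290:340];X=(K@np.stack([uu.ravel()*1.,vv.ravel()*1.,np.ones(uu.size)]))*d[vv,uu].ravel()
W=(m["R"].T@(X-m["t"][:,None])).T;q=W[W[:,2]>.03];print(len(q),q.mean(0),np.median(q[:,2]));r=cv2.minAreaRect((q[:,:2]*1000).astype(np.float32));print("rib",r)
E
```

```text
bar ((462.1952209472656, -182.43075561523438), (154.81802368164062, 33.71929931640625), 78.94984436035156) (299, 82, 33, 141)
hole 314.9 118.25999999999999 100
[[ 0.47007768 -0.14263782  0.007     ]]
hole 314.5633802816901 189.77464788732394 71
[[ 0.45469917 -0.22037817  0.007     ]]
655 [ 0.46339391 -0.17936159  0.05421841] 0.041923751771991875
rib ((465.5517578125, -165.80044555664062), (77.91258239746094, 13.424524307250977), 79.37007141113281)
```

View pics/w2c.png

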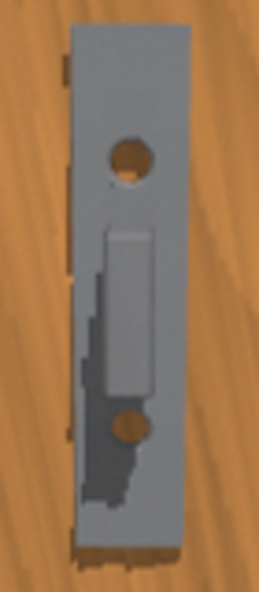

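The close crop confirms the grey strip with two holes and a rib: centre (0.462,-0.182), length axis 79°. Planning the descent.

```bash
python3 - <<'E'
from h import *
plan([.462,-.182,.10],target(np.radians(-11.0)),5)
E
```

```text
n 5
{'translation': [3.31, 0.31, -0.13], 'twist': [0.08, 0.0, -0.01]}
{'translation': [3.31, 0.31, -0.13], 'twist': [0.08, 0.0, -0.01]}
{'translation': [3.31, 0.31, -0.13], 'twist': [0.08, 0.0, -0.01]}
{'translation': [3.31, 0.31, -0.13], 'twist': [0.08, 0.0, -0.01]}
{'translation': [3.31, 0.31, -0.13], 'twist': [0.08, 0.0, -0.01]}
```

Request:
{"name": "send_rows", "arguments": {"deltas": [{"translation":[3.3,0.31,-0.13],"twist":[0.08,0,0],"claw":5},{"translation":[3.3,0.31,-0.13],"twist":[0.08,0,0],"claw":5},{"translation":[3.3,0.31,-0.13],"twist":[0.08,0,0],"claw":5},{"translation":[3.3,0.31,-0.13],"twist":[0.08,0,0],"claw":5},{"translation":[3.3,0.31,-0.13],"twist":[0.08,0,0],"claw":5}]}}

```text
t: 3.48
tool_pos: [0.4624, -0.1818, 0.0998]
tool_rot: [0.076, 1.57, -0.115]
ft_force: [0.2, 0.0, 0.2]
width: 0.0503
```

Request:
{"name": "send_rows", "arguments": {"deltas": [{"translation":[0,0,0],"twist":[0,0,0],"claw":5},{"translation":[0,0,0],"twist":[0,0,0],"claw":5}]}}

```text
t: 3.72
tool_pos: [0.4629, -0.1834, 0.1016]
tool_rot: [-0.262, 1.569, -0.454]
ft_force: [-0.2, -0.6, -0.2]
width: 0.0499
```

```bash
python3 - <<'E'
from h import *
s=robot.sense();m=robot.camera_model("wrist");p,d=robot.camera("wrist")
cv2.imwrite("pics/w3.png",p)
M=Rt(s).as_matrix();print(s["t"],s["tool_pos"],M.round(3).tolist())
plan([.462,-.182,.039],target(np.radians(-11.0)),4)
E
```

```text
3.725 [ 0.46285105 -0.18339794  0.10158896] [[0.002, 0.191, 0.982], [-0.001, 0.982, -0.191], [-1.0, -0.0, 0.002]]
n 4
{'translation': [1.57, 0.04, -0.04], 'twist': [-0.01, 0.04, 0.01]}
{'translation': [1.57, 0.04, -0.04], 'twist': [-0.01, 0.04, 0.01]}
{'translation': [1.57, 0.04, -0.04], 'twist': [-0.01, 0.04, 0.01]}
{'translation': [1.57, 0.04, -0.03], 'twist': [-0.01, 0.04, 0.01]}
```

View pics/w3.png

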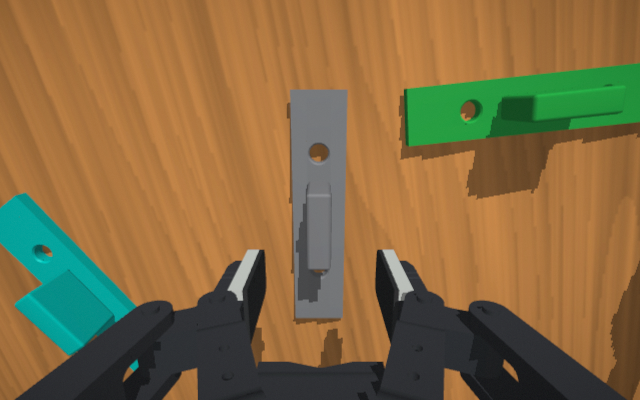

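The rib at (318,230) is centred between the jaws, and the green bar is clear of the right finger. I descend.

Request:
{"name": "send_rows", "arguments": {"deltas": [{"translation":[1.5,0.03,-0.02],"twist":[0,0,0],"claw":5},{"translation":[1.5,0.03,-0.02],"twist":[0,0,0],"claw":5},{"translation":[1.5,0.03,-0.02],"twist":[0,0,0],"claw":5},{"translation":[1.5,0,0],"twist":[0,0,0],"claw":5},{"translation":[0.1,0,0],"twist":[0,0,0],"claw":5}], "force": 40}}

```text
t: 4.4
tool_pos: [0.4607, -0.1826, 0.0378]
tool_rot: [2.776, 1.568, 2.582]
ft_force: [0.4, 0.2, 0.4]
width: 0.05
```

Request:
{"name": "send_rows", "arguments": {"deltas": [{"translation":[0,0,0],"twist":[0,0,0],"claw":2.5},{"translation":[0,0,0],"twist":[0,0,0],"claw":1},{"translation":[0,0,0],"twist":[0,0,0],"claw":0.8},{"translation":[0,0,0],"twist":[0,0,0],"claw":0.8},{"translation":[0,0,0],"twist":[0,0,0],"claw":0.8}], "force": 40}}

```text
t: 5.03
tool_pos: [0.4619, -0.1832, 0.0398]
tool_rot: [-0.263, 1.569, -0.457]
ft_force: [-0.1, -0.3, 5.4]
width: 0.0133
```

Request:
{"name": "send_rows", "arguments": {"deltas": [{"translation":[-0.5,0,0],"twist":[0,0,0],"claw":0.8},{"translation":[-2,0,0],"twist":[0,0,0],"claw":0.8},{"translation":[-5,0,0],"twist":[0,0,0],"claw":0.8},{"translation":[-5.5,0,0],"twist":[0,0,0],"claw":0.8},{"translation":[-5,0,0],"twist":[0,0,0],"claw":0.8}], "force": 60}}

```text
t: 5.65
tool_pos: [0.461, -0.1827, 0.221]
tool_rot: [2.666, 1.57, 2.471]
ft_force: [-0.0, 0.7, -0.2]
width: 0.013
```

Request:
{"name": "send_rows", "arguments": {"deltas": [{"translation":[-2,0,0],"twist":[0,0,0],"claw":0.8},{"translation":[0,0,0],"twist":[0,0,0],"claw":0.8},{"translation":[0,0,0],"twist":[0,0,0],"claw":0.8}]}}

```text
t: 6.02
tool_pos: [0.4608, -0.1826, 0.2379]
tool_rot: [2.769, 1.568, 2.575]
ft_force: [-0.7, -0.3, -0.7]
width: 0.0128
```

```bash
python3 - <<'E'
from h import *
s=robot.sense();m=robot.camera_model("wrist");p,d=robot.camera("wrist")
cv2.imwrite("pics/w4.png",p);np.savez("pics/w4.npz",d=d,**m)
M=Rt(s).as_matrix();print(s["t"],s["tool_pos"],s["width"],s["ft_force"],M.round(3).tolist())
np.save("pics/w4M.npy",M);np.save("pics/w4p.npy",s["tool_pos"])
plan([.5451,.1548,.24],target(np.radians(-7.6)))
E
```

```text
6.025 [ 0.46075971 -0.18256843  0.23791514] 0.01284249310950685 [-0.72902261 -0.26142997 -0.6630264 ] [[-0.002, 0.193, 0.981], [0.001, 0.981, -0.193], [-1.0, 0.001, -0.002]]
n 6
{'translation': [-0.03, 5.79, 0.29], 'twist': [-0.59, -0.03, -0.01]}
{'translation': [-0.03, 5.78, 0.35], 'twist': [-0.59, -0.03, -0.01]}
{'translation': [-0.03, 5.78, 0.41], 'twist': [-0.59, -0.03, -0.01]}
{'translation': [-0.04, 5.78, 0.47], 'twist': [-0.59, -0.03, -0.01]}
{'translation': [-0.04, 5.77, 0.53], 'twist': [-0.59, -0.03, -0.01]}
{'translation': [-0.04, 5.77, 0.59], 'twist': [-0.59, -0.03, -0.01]}
```

View pics/w4.png

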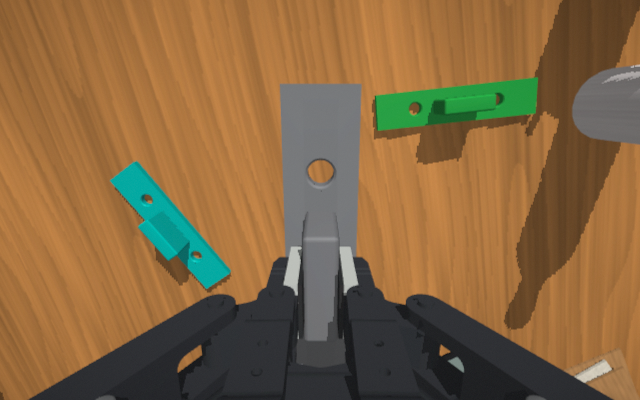

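The bar is held: strip end at row 84 (columns 281–361), visible hole at (321,172). I'll measure the bar's pose in the tool frame.

```bash
cat > held.py <<'E'
from h import *
def held(npz,png,M,p):
    z=np.load(npz);m={k:z[k] for k in("mtx","R","t")};d=z["d"];a=cv2.imread(png)
    K=np.linalg.inv(m["mtx"])
    def W(u,v): return m["R"].T@(K@[u,v,1]*d[v,u]-m["t"])
    pts=[(u,v) for u in range(286,356,4) for v in range(90,150,4)]
    Q=np.array([M.T@(W(u,v)-p) for u,v in pts])
    print("strip depth plane in tool x: ",np.median(Q[:,0]), "slope",np.linalg.lstsq(np.c_[Q[:,1:],np.ones(len(Q))],Q[:,0],rcond=None)[0])
    return m,a
def onplane(m,uv,zx,M,p):
    uv=np.atleast_2d(uv);zw=p[2]-zx
    return (M.T@(ray(m,uv,zw)-p).T).T
E
python3 - <<'E'
from held import *
M=np.load("pics/w4M.npy");p=np.load("pics/w4p.npy")
m,a=held("pics/w4.npz","pics/w4.png",M,p)
g=cv2.cvtColor(a,cv2.COLOR_BGR2HSV)[...,1]
mask=((g<60)*255).astype(np.uint8)
# side edges
L=[];Rr=[]
for v in range(92,230,4):
    row=mask[v,270:372];xs=np.nonzero(row)[0]+270;L.append((xs.min()-.5,v));Rr.append((xs.max()+.5,v))
top=[(u,np.nonzero(mask[70:110,u])[0].min()+70-.5) for u in range(286,357,5)]
for x in(.029,.031,.033):
    l,r,t=[onplane(m,q,x,M,p) for q in(L,Rr,top)]
    c=(l+r)/2;sl=np.polyfit(c[:,1],c[:,2],1)
    print(x,"width",np.mean(r[:,2]-l[:,2]),"centreline z=",sl,"end y",t[:,1].mean(),np.polyfit(t[:,2],t[:,1],1)[0])
    h=a[150:196,300:342].astype(int);w=(g[150:196,300:342]>=75);n,lab,st,ce=cv2.connectedComponentsWithStats(w.astype(np.uint8));i=1+st[1:,4].argmax()
    print(" hole px",ce[i]+[300,150],st[i],onplane(m,[ce[i]+[300,150]],x,M,p))
E
```

```text
strip depth plane in tool x:  0.03199101478499217 slope [-0.06888707  0.00498073  0.03589535]
0.029 width 0.03312532732743959 centreline z= [-0.00044909  0.00039704] end y 0.07932443779276604 -0.00031227779444045447
 hole px [320.23516949 170.79237288] [  8  10  26  23 472] [[0.02904047 0.04322499 0.00034043]]
0.031 width 0.03357739404307562 centreline z= [-0.00044909  0.00039549] end y 0.07942867393598858 -0.0003122777944400217
 hole px [320.23516949 170.79237288] [  8  10  26  23 472] [[0.03104011 0.04283657 0.00033854]]
0.033 width 0.03402946075871166 centreline z= [-0.00044909  0.00039394] end y 0.0795329100792111 -0.0003122777944396019
 hole px [320.23516949 170.79237288] [  8  10  26  23 472] [[0.03303975 0.04244815 0.00033666]]
```

```bash
python3 - <<'E'
from held import *
M=np.load("pics/w4M.npy");p=np.load("pics/w4p.npy")
m,a=held("pics/w4.npz","pics/w4.png",M,p)
d=np.load("pics/w4.npz")["d"];K=np.linalg.inv(m["mtx"])
for v in list(range(88,156,8))+list(range(190,240,8)):
    q=[]
    for u in list(range(286,300))+list(range(342,356)):
        q.append(M.T@(m["R"].T@(K@[u,v,1]*d[v,u]-m["t"])-p))
    q=np.array(q);row=cv2.cvtColor(a,cv2.COLOR_BGR2HSV)[v,270:372,1]<60;xs=np.nonzero(row)[0]
    print(v,q[:,1].mean().round(4),np.median(q[:,0]).round(4),q[:,0].std().round(4),"wpx",xs.max()-xs.min()+1)
print("rib")
for v in range(215,330,10):
    q=np.array([M.T@(m["R"].T@(K@[u,v,1]*d[v,u]-m["t"])-p) for u in range(312,332)]);print(v,np.median(q,0).round(4))
# table plane tilt check
q=np.array([m["R"].T@(K@[u,v,1]*d[v,u]-m["t"]) for u in(50,150,250,400,450) for v in(20,50,150,230)]);print(q.round(4)[:,2])
p2,_=robot.camera("scene");cv2.imwrite("pics/s2.png",p2[:,150:450]);cv2.imwrite("pics/s2c.png",cv2.resize(p2[80:230,200:360],None,fx=4,fy=4,interpolation=cv2.INTER_CUBIC))
E
```

```text
strip depth plane in tool x:  0.03199101478499217 slope [-0.06888707  0.00498073  0.03589535]
88 0.0775 0.0318 0.0277 wpx 81
96 0.0743 0.0318 0.0385 wpx 80
104 0.0713 0.0319 0.0007 wpx 80
112 0.068 0.0319 0.0007 wpx 80
120 0.0647 0.0318 0.0006 wpx 79
128 0.0614 0.0318 0.0006 wpx 78
136 0.058 0.0316 0.0006 wpx 78
144 0.0545 0.0321 0.0007 wpx 77
152 0.0518 0.0319 0.0278 wpx 77
190 0.0338 0.032 0.0007 wpx 74
198 0.0301 0.0317 0.0006 wpx 74
206 0.0262 0.032 0.0006 wpx 74
214 0.0224 0.0319 0.0006 wpx 73
222 0.0203 0.0322 0.0278 wpx 72
230 0.0144 0.0319 0.0005 wpx 72
238 0.0104 0.032 0.0007 wpx 72
rib
215 [0.0246 0.0243 0.0009]
225 [0.0116 0.0244 0.0009]
235 [0.0009 0.0243 0.0008]
245 [-0.002   0.0216  0.0008]
255 [-0.0021  0.0176  0.0008]
265 [-0.0023  0.0136  0.0008]
275 [-0.0023  0.0094  0.0008]
285 [-0.0022  0.0051  0.0008]
295 [-0.0021  0.0007  0.0009]
305 [-0.002  -0.0037  0.0009]
315 [-0.0024 -0.008   0.0009]
325 [-0.0021 -0.0127  0.0009]
[ 0.0013  0.0002  0.0003  0.0008  0.0006  0.     -0.0016  0.0431  0.0006
 -0.0001 -0.0005  0.001  -0.0002  0.      0.0001  0.001   0.0003  0.0015
  0.0005 -0.0003]
```

View pics/s2c.png

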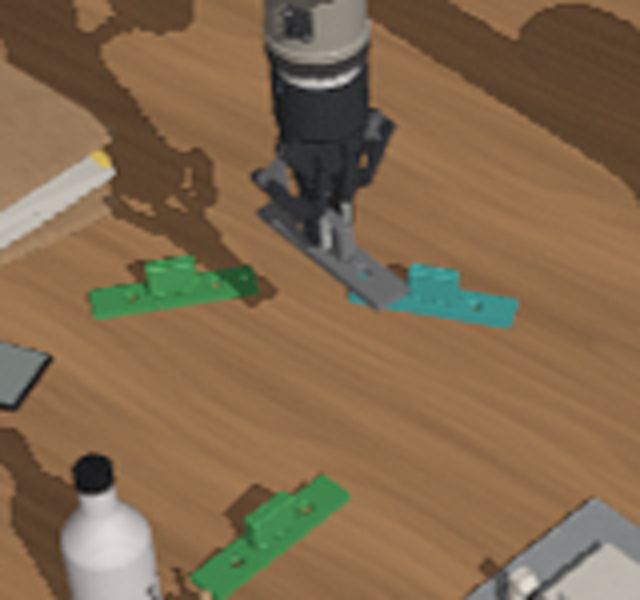

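```bash
python3 - <<'E'
from h import *
m=robot.camera_model("top")
print("trophy base",ray(m,[(264,135)],.02),"cup",ray(m,[(258,116)],.13),"pencup base",ray(m,[(341,132)],.05),"flask",ray(m,[(392,132)],.1),"stapler",ray(m,[(180,205)],.03))
plan([.5445,.1533,.235],target(np.radians(-7.6)))
E
```

```text
trophy base [[0.74801768 0.19430604 0.02      ]] cup [[0.75923938 0.19640986 0.13      ]] pencup base [[ 0.74968368 -0.02577628  0.05      ]] flask [[ 0.73282636 -0.16136565  0.1       ]] stapler [[0.53593207 0.41402189 0.03      ]]
n 6
{'translation': [0.05, 5.76, 0.29], 'twist': [-0.59, -0.03, -0.01]}
{'translation': [0.05, 5.76, 0.35], 'twist': [-0.59, -0.03, -0.01]}
{'translation': [0.05, 5.75, 0.41], 'twist': [-0.59, -0.03, -0.01]}
{'translation': [0.05, 5.75, 0.47], 'twist': [-0.59, -0.03, -0.01]}
{'translation': [0.05, 5.75, 0.52], 'twist': [-0.59, -0.03, -0.01]}
{'translation': [0.05, 5.74, 0.58], 'twist': [-0.59, -0.03, -0.01]}
```

Request:
{"name": "send_rows", "arguments": {"deltas": [{"translation":[0,5.75,0.3],"twist":[-0.6,0,0],"claw":0.8},{"translation":[0,5.75,0.35],"twist":[-0.6,0,0],"claw":0.8},{"translation":[0,5.75,0.4],"twist":[-0.6,0,0],"claw":0.8},{"translation":[0,5.75,0.45],"twist":[-0.6,0,0],"claw":0.8},{"translation":[0,5.75,0.5],"twist":[-0.6,0,0],"claw":0.8}]}}

```text
t: 6.75
tool_pos: [0.5306, 0.0986, 0.2381]
tool_rot: [-2.944, 1.569, -3.086]
ft_force: [0.9, 0.0, -0.0]
width: 0.0129
```

Request:
{"name": "send_rows", "arguments": {"deltas": [{"translation":[0,5.6,0.55],"twist":[-0.55,0,0],"claw":0.8},{"translation":[4,0,0],"twist":[0,0,0],"claw":0.8},{"translation":[4,0,0],"twist":[0,0,0],"claw":0.8},{"translation":[3.5,0,0],"twist":[0,0,0],"claw":0.8},{"translation":[0,0,0],"twist":[0,0,0],"claw":0.8}]}}

```text
t: 7.38
tool_pos: [0.5418, 0.1512, 0.1208]
tool_rot: [-2.883, 1.563, -3.015]
ft_force: [-0.2, -0.2, -0.1]
width: 0.0129
```

Request:
{"name": "send_rows", "arguments": {"deltas": [{"translation":[0,0,0],"twist":[0,0,0],"claw":0.8},{"translation":[0,0,0],"twist":[0,0,0],"claw":0.8},{"translation":[0,0,0],"twist":[0,0,0],"claw":0.8}]}}

```text
t: 7.75
tool_pos: [0.5447, 0.1515, 0.1255]
tool_rot: [0.321, 1.569, 0.189]
ft_force: [-0.1, -0.2, -0.5]
width: 0.0131
```

```bash
python3 - <<'E'
from h import *
for i in (5,6):
    s=robot.sense();m=robot.camera_model("wrist");p,d=robot.camera("wrist")
    cv2.imwrite(f"pics/w{i}.png",p);np.savez(f"pics/w{i}.npz",d=d,p=s["tool_pos"],M=Rt(s).as_matrix(),**m)
    M=Rt(s).as_matrix();print(s["t"],s["tool_pos"],s["width"],s["ft_force"],M.round(4).tolist(),abs(s["qvel"]).max())
p,_=robot.camera("top");cv2.imwrite("pics/t5.png",cv2.resize(p[140:290,190:360],None,fx=4,fy=4,interpolation=cv2.INTER_CUBIC))
plan([.5445,.1533,.115],target(np.radians(-7.6)),1)
E
```

```text
7.75 [0.54465533 0.15152673 0.12550417] 0.013128017821286404 [-0.13954078 -0.187347   -0.49256382] [[0.0022, 0.132, 0.9912], [0.0004, 0.9912, -0.132], [-1.0, 0.0007, 0.0021]] 0.007107186720162178
7.8 [0.54451511 0.15152662 0.12529433] 0.01276858339778875 [ 0.84846646  0.039214   -0.83116871] [[0.0018, 0.132, 0.9913], [0.0003, 0.9913, -0.132], [-1.0, 0.0006, 0.0017]] 0.005702153529767754
n 1
{'translation': [0.99, 0.18, -0.01], 'twist': [0.02, 0.06, -0.02]}
```

View pics/w5.png

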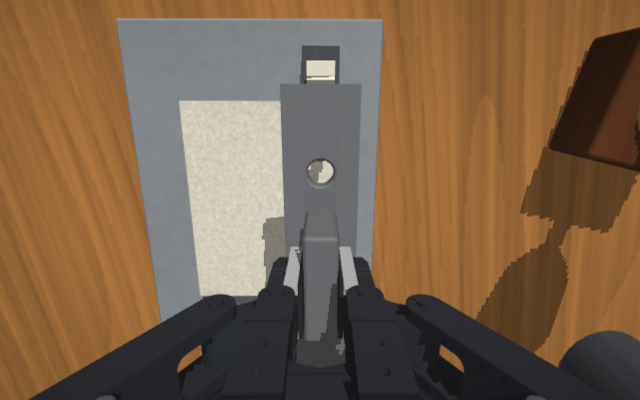

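View pics/t5.png

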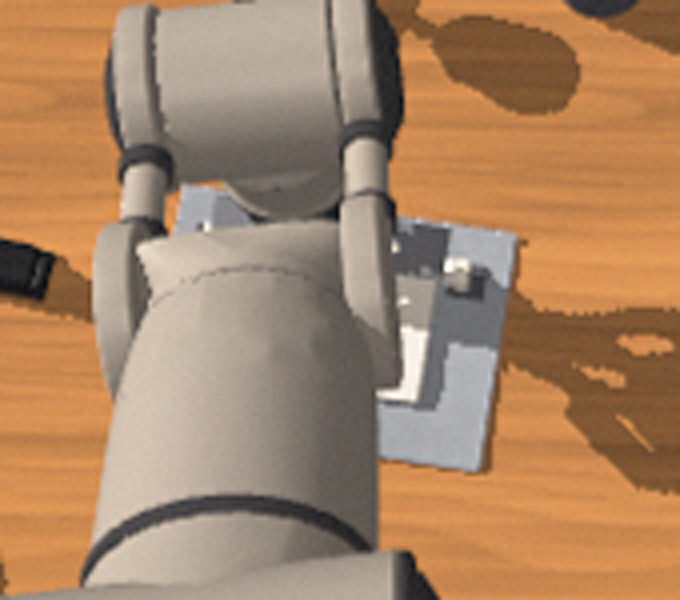

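```bash
cat > rel.py <<'E'
from held import *
def rel(tag):
    z=np.load(f"pics/{tag}.npz");m={k:z[k] for k in("mtx","R","t")};M=z["M"];p=z["p"];a=cv2.imread(f"pics/{tag}.png")
    S=cv2.cvtColor(a,cv2.COLOR_BGR2HSV)[...,1].astype(int)
    mask=(S<90)
    # board outline on z=.006, expressed in tool y,z
    def T(uv,z): return (M.T@(ray(m,uv,z)-p).T).T[:,1:]
    cols=[u for u in list(range(135,290,6))+list(range(350,375,4))]
    top=[]
    for u in cols:
        c=np.nonzero(mask[:120,u])[0]
        if len(c) and c.min()>1: top.append((u,c.min()-.5))
    rows=range(40,215,6);L=[];Rr=[]
    for v in rows:
        c=np.nonzero(mask[v,90:400])[0]+90; L.append((c.min()-.5,v)); Rr.append((c.max()+.5,v))
    t,l,r=[T(q,.006) for q in (top,L,Rr)]
    def rfit(x,y):
        for _ in range(3):
            k=np.polyfit(x,y,1);e=abs(np.polyval(k,x)-y);g=e<=max(3*np.median(e),4e-4);x,y=x[g],y[g]
        return np.polyfit(x,y,1)
    kt=rfit(t[:,1],t[:,0]);kl=rfit(l[:,0],l[:,1]);kr=rfit(r[:,0],r[:,1])
    print("angles",kt[0],-kl[0],-kr[0])
    ang=-(kl[0]+kr[0])/2   # file y axis = (1, -ang) in (y,z)
    fy=np.array([1,-ang]);fy/=np.linalg.norm(fy);fx=np.array([ang,1]);fx/=np.linalg.norm(fx)
    yt=np.polyval(kt,0.);print("board width",np.polyval(kr,.06)-np.polyval(kl,.06))
    c0=np.array([.06,(np.polyval(kl,.06)+np.polyval(kr,.06))/2]) # on centreline
    ptop=np.array([yt,0.]);s=(ptop-c0)@fy
    cen=c0+fy*(s-.12);seat=cen+.045*fx
    print("seat in tool (y,z):",seat*1000,"ang",ang)
    return m,M,p,a,T,seat
E
python3 - <<'E'
from rel import *
m,M,p,a,T,seat=rel("w5")
cv2.imwrite("pics/w5c.png",np.hstack([cv2.resize(a[40:100,290:352],None,fx=6,fy=6,interpolation=cv2.INTER_CUBIC),cv2.resize(a[145:205,290:352],None,fx=6,fy=6,interpolation=cv2.INTER_CUBIC)]))
rel("w6")
E
```

```text
angles -0.004554760510202925 -0.0021451901628096585 -0.0024470218980716207
board width 0.1688050261121823
seat in tool (y,z): [2.69634704 0.41643136] ang -0.0022961060304406396
angles -0.003530629608532466 -0.0027057345634522085 -0.0022913500150710765
board width 0.16882478356349756
seat in tool (y,z): [2.75728708 0.5974387 ] ang -0.0024985422892616427
```

View pics/w5c.png

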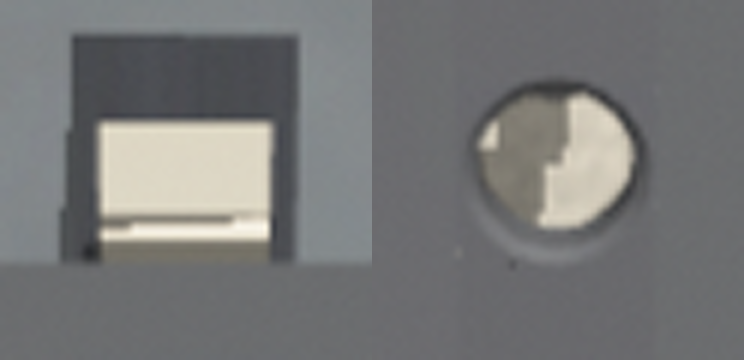

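Seat sits at (+2.7,+0.5) mm in the tool's y and z. The bar's centre there, from its end, rib and hole, is at about (+1.6,+0.5). I correct +1.2 mm in y and lower onto the post tips.

Request:
{"name": "send_rows", "arguments": {"deltas": [{"translation":[0,0.12,0],"twist":[0,0,0],"claw":0.8},{"translation":[1,0,0],"twist":[0,0,0],"claw":0.8},{"translation":[1,0,0],"twist":[0,0,0],"claw":0.8},{"translation":[0.5,0,0],"twist":[0,0,0],"claw":0.8},{"translation":[0,0,0],"twist":[0,0,0],"claw":0.8}]}}

```text
t: 8.52
tool_pos: [0.5439, 0.1526, 0.0985]
tool_rot: [-2.934, 1.569, -3.067]
ft_force: [0.3, 0.3, -0.3]
width: 0.0128
```

Request:
{"name": "send_rows", "arguments": {"deltas": [{"translation":[0,0,0],"twist":[0,0,0],"claw":0.8}]}}

```text
t: 8.65
tool_pos: [0.5444, 0.1527, 0.0994]
tool_rot: [0.501, 1.57, 0.369]
ft_force: [0.9, 0.8, -1.1]
width: 0.0127
```

```bash
python3 - <<'E'
from rel import *
s=robot.sense();m=robot.camera_model("wrist");p,d=robot.camera("wrist");i=7
cv2.imwrite(f"pics/w{i}.png",p);np.savez(f"pics/w{i}.npz",d=d,p=s["tool_pos"],M=Rt(s).as_matrix(),**m)
print(s["t"],s["tool_pos"],s["ft_force"])
try: rel("w7")
except Exception as e: print(e)
cv2.imwrite("pics/w7c.png",np.hstack([cv2.resize(p[40:100,290:352],None,fx=6,fy=6,interpolation=cv2.INTER_CUBIC),cv2.resize(p[145:205,290:352],None,fx=6,fy=6,interpolation=cv2.INTER_CUBIC)]))
E
```

```text
8.65 [0.54441774 0.15268358 0.09941937] [ 0.87655644  0.79175367 -1.07736032]
angles -0.004437977918732145 -0.005644049707221505 -0.0022075639647481916
board width 0.1685989771957931
seat in tool (y,z): [1.62558942 0.98403107] ang -0.003925806835984849
```

View pics/w7c.png

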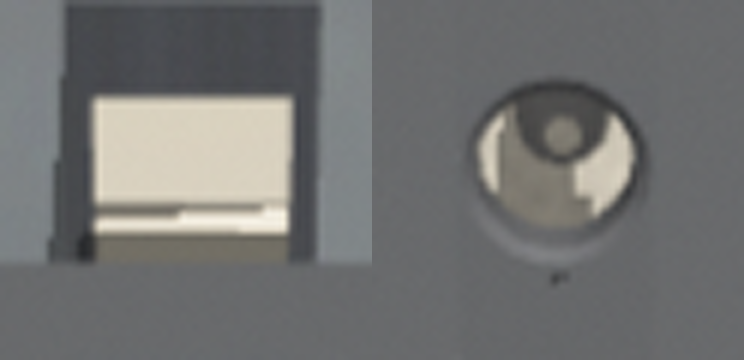

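```bash
python3 - <<'E'
from held import *
z=np.load("pics/w7.npz");m={k:z[k] for k in("mtx","R","t")};M=z["M"];p=z["p"]
print("tip",(M.T@(ray(m,[(321.3,167.0)],.056)-p).T).T*1000,"hole",(M.T@(ray(m,[(320.7,173.2)],p[2]-.0319)-p).T).T*1000)
E
```

```text
tip [[43.42598101 42.23545576  0.88561917]] hole [[31.90642567 41.5366446   0.59286341]]
```

The post tip shows through the hole, about 0.7 mm off in y, which is inside the clearance. I nudge by that and continue down.

Request:
{"name": "send_rows", "arguments": {"deltas": [{"translation":[0.3,0.06,0.02],"twist":[0,0,0],"claw":0.8},{"translation":[0.4,0,0],"twist":[0,0,0],"claw":0.8},{"translation":[0.4,0,0],"twist":[0,0,0],"claw":0.8},{"translation":[0.4,0,0],"twist":[0,0,0],"claw":0.8},{"translation":[0,0,0],"twist":[0,0,0],"claw":0.8}]}}

```text
t: 9.32
tool_pos: [0.5443, 0.1532, 0.0838]
tool_rot: [-2.951, 1.57, -3.083]
ft_force: [0.6, -0.3, -0.4]
width: 0.013
```

Request:
{"name": "send_rows", "arguments": {"deltas": [{"translation":[0.3,0,0],"twist":[0,0,0],"claw":0.8},{"translation":[0.3,0,0],"twist":[0,0,0],"claw":0.8},{"translation":[0,0,0],"twist":[0,0,0],"claw":0.8}]}}

```text
t: 9.7
tool_pos: [0.5444, 0.1532, 0.078]
tool_rot: [-2.98, 1.57, -3.113]
ft_force: [0.1, 0.0, -0.6]
width: 0.0131
```

```bash
python3 - <<'E'
from h import *
s=robot.sense();p,d=robot.camera("wrist")
cv2.imwrite("pics/w8.png",p);print(s["t"],s["tool_pos"],s["ft_force"],s["wrist_torque"],s["width"])
s=robot.sense();print(s["tool_pos"],s["ft_force"])
E
```

```text
9.7 [0.54437099 0.15320475 0.07799735] [ 0.1322182   0.03162281 -0.61873055] [ 0.00770754 -0.0090237  -0.0045153 ] 0.013060344775667568
[0.54449681 0.15321738 0.07816451] [ 0.40051955  0.21142562 -1.05431784]
```

View pics/w8.png

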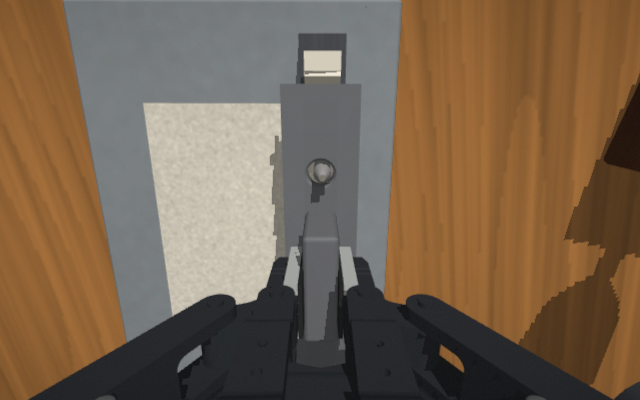

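The post is up through the hole at (321,170) with no force. Now I push down past the catches in small steps.

Request:
{"name": "send_rows", "arguments": {"deltas": [{"translation":[0.2,0,0],"twist":[0,0,0],"claw":0.8},{"translation":[0.2,0,0],"twist":[0,0,0],"claw":0.8},{"translation":[0,0,0],"twist":[0,0,0],"claw":0.8}]}}

```text
t: 10.12
tool_pos: [0.5446, 0.1533, 0.0742]
tool_rot: [1.266, 1.571, 1.134]
ft_force: [0.3, 0.4, -0.3]
width: 0.013
```

Request:
{"name": "send_rows", "arguments": {"deltas": [{"translation":[0.2,0,0],"twist":[0,0,0],"claw":0.8},{"translation":[0,0,0],"twist":[0,0,0],"claw":0.8}]}}

```text
t: 10.38
tool_pos: [0.5451, 0.1533, 0.073]
tool_rot: [0.297, 1.569, 0.165]
ft_force: [0.0, 0.2, 3.9]
width: 0.0128
```

Request:
{"name": "send_rows", "arguments": {"deltas": [{"translation":[0.2,0,0],"twist":[0,0,0],"claw":0.8},{"translation":[0,0,0],"twist":[0,0,0],"claw":0.8}]}}

```text
t: 10.62
tool_pos: [0.5456, 0.1534, 0.0714]
tool_rot: [0.292, 1.568, 0.16]
ft_force: [0.3, -0.1, 6.4]
width: 0.013
```

Nose contact came at the expected height and the force is rising as described. I keep pushing.

Request:
{"name": "send_rows", "arguments": {"deltas": [{"translation":[0.2,0,0],"twist":[0,0,0],"claw":0.8},{"translation":[0,0,0],"twist":[0,0,0],"claw":0.8}]}}

```text
t: 10.88
tool_pos: [0.546, 0.1534, 0.0698]
tool_rot: [0.28, 1.567, 0.148]
ft_force: [0.5, 0.6, 7.8]
width: 0.0135
```

Request:
{"name": "send_rows", "arguments": {"deltas": [{"translation":[0.2,0,0],"twist":[0,0,0],"claw":0.8},{"translation":[0,0,0],"twist":[0,0,0],"claw":0.8}]}}

```text
t: 11.12
tool_pos: [0.545, 0.1532, 0.0664]
tool_rot: [0.225, 1.57, 0.093]
ft_force: [2.1, 0.0, 0.7]
width: 0.013
```

Request:
{"name": "send_rows", "arguments": {"deltas": [{"translation":[0.2,0,0],"twist":[0,0,0],"claw":0.8},{"translation":[0,0,0],"twist":[0,0,0],"claw":0.8}]}}

```text
t: 11.38
tool_pos: [0.5443, 0.1532, 0.0638]
tool_rot: [-2.926, 1.57, -3.058]
ft_force: [1.7, -0.2, -0.2]
width: 0.0131
```

Request:
{"name": "send_rows", "arguments": {"deltas": [{"translation":[0.2,0,0],"twist":[0,0,0],"claw":0.8},{"translation":[0,0,0],"twist":[0,0,0],"claw":0.8}]}}

```text
t: 11.62
tool_pos: [0.544, 0.1531, 0.0613]
tool_rot: [-2.881, 1.569, -3.013]
ft_force: [3.0, 0.3, -6.2]
width: 0.013
```

Request:
{"name": "send_rows", "arguments": {"deltas": [{"translation":[0.2,0,0],"twist":[0,0,0],"claw":0.8},{"translation":[0,0,0],"twist":[0,0,0],"claw":0.8}]}}

```text
t: 11.88
tool_pos: [0.5439, 0.1532, 0.0595]
tool_rot: [-2.94, 1.569, -3.073]
ft_force: [1.0, -0.1, -7.9]
width: 0.0128
```

Request:
{"name": "send_rows", "arguments": {"deltas": [{"translation":[0.1,0,0],"twist":[0,0,0],"claw":0.8},{"translation":[0,0,0],"twist":[0,0,0],"claw":0.8}]}}

```text
t: 12.12
tool_pos: [0.5442, 0.1532, 0.0591]
tool_rot: [-2.99, 1.57, -3.122]
ft_force: [-1.5, -0.1, -6.5]
width: 0.0131
```

Request:
{"name": "send_rows", "arguments": {"deltas": [{"translation":[0.1,0,0],"twist":[0,0,0],"claw":0.8},{"translation":[0,0,0],"twist":[0,0,0],"claw":0.8}]}}

```text
t: 12.38
tool_pos: [0.5446, 0.1532, 0.0583]
tool_rot: [0.471, 1.571, 0.338]
ft_force: [0.3, -0.1, -4.2]
width: 0.013
```

```bash
python3 - <<'E'
from h import *
s=robot.sense();m=robot.camera_model("wrist");p,d=robot.camera("wrist")
cv2.imwrite("pics/w9.png",p);print(s["t"],s["tool_pos"],s["ft_force"],s["wrist_torque"],s["width"])
K=np.linalg.inv(m["mtx"])
q=np.array([m["R"].T@(K@[u,v,1]*d[v,u]-m["t"]) for v in range(95,215,10) for u in(292,296,345,349)]);print(q[:,2].round(4),np.median(q[:,2]))
cv2.imwrite("pics/w9c.png",cv2.resize(p[0:200,240:400],None,fx=3.5,fy=3,interpolation=cv2.INTER_CUBIC))
E
```

```text
12.375 [0.54457586 0.15324566 0.05832548] [ 0.30456661 -0.10295293 -4.22075765] [-0.01355558  0.08499905 -0.01236637] 0.013047860585562121
[0.0259 0.0252 0.0265 0.0275 0.0277 0.0282 0.0261 0.0255 0.0267 0.0262
 0.0269 0.0261 0.0267 0.0265 0.0266 0.0256 0.0272 0.0271 0.0258 0.0254
 0.0272 0.0261 0.0257 0.0264 0.0251 0.0266 0.0268 0.0262 0.0267 0.0262
 0.0274 0.0276 0.0268 0.028  0.0262 0.0264 0.0261 0.0267 0.0269 0.0252
 0.0266 0.0268 0.026  0.0267 0.027  0.0257 0.0265 0.0261] 0.026481626439646945
```

View pics/w9c.png

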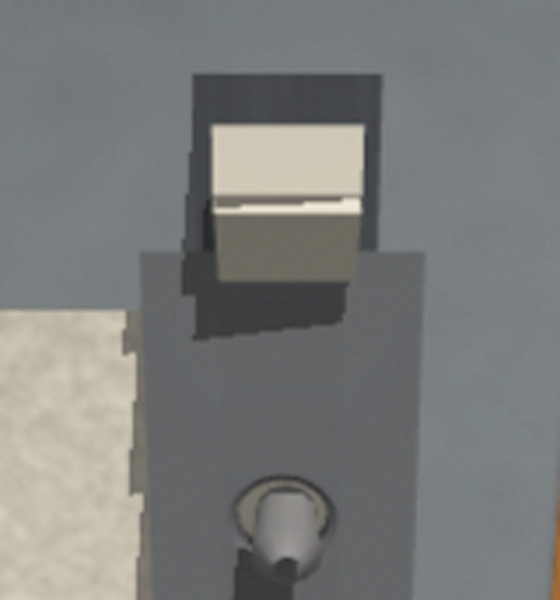

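The catch nose now lies over the bar's end, and the strip top is at 26.5 mm (expected 26). It has snapped in, so I let go and retreat.

Request:
{"name": "send_rows", "arguments": {"deltas": [{"translation":[0.05,0,0],"twist":[0,0,0],"claw":1.8},{"translation":[0,0,0],"twist":[0,0,0],"claw":3},{"translation":[0,0,0],"twist":[0,0,0],"claw":4},{"translation":[0,0,0],"twist":[0,0,0],"claw":4}]}}

```text
t: 12.92
tool_pos: [0.5447, 0.1533, 0.058]
tool_rot: [0.406, 1.57, 0.274]
ft_force: [0.1, 0.2, 1.0]
width: 0.0398
```

Request:
{"name": "send_rows", "arguments": {"deltas": [{"translation":[-1.5,0,0],"twist":[0,0,0],"claw":4},{"translation":[-3,0,0],"twist":[0,0,0],"claw":4},{"translation":[-5,0,0],"twist":[0,0,0],"claw":4},{"translation":[-6,0,0],"twist":[0,0,0],"claw":4},{"translation":[-5,0,0],"twist":[0,0,0],"claw":4}]}}

```text
t: 13.55
tool_pos: [0.5445, 0.1533, 0.2665]
tool_rot: [0.301, 1.568, 0.169]
ft_force: [-0.2, 0.6, 0.0]
width: 0.0402
```

Request:
{"name": "send_rows", "arguments": {"deltas": [{"translation":[-4,-2,-3],"twist":[0,0,0],"claw":4},{"translation":[0,0,0],"twist":[0,0,0],"claw":4},{"translation":[0,0,0],"twist":[0,0,0],"claw":4}]}}

```text
t: 13.92
tool_pos: [0.512, 0.1374, 0.3031]
tool_rot: [0.526, 1.57, 0.393]
ft_force: [-0.5, -0.8, -0.6]
width: 0.04
```

```bash
python3 - <<'E'
from h import *
s=robot.sense();m=robot.camera_model("wrist");p,d=robot.camera("wrist")
cv2.imwrite("pics/w10.png",p);np.savez("pics/w10.npz",d=d,**m);print(s["t"],s["tool_pos"],s["ft_force"],s["width"])
q,_=robot.camera("scene");cv2.imwrite("pics/s10.png",cv2.resize(q[180:330,200:420],None,fx=3.5,fy=3.5,interpolation=cv2.INTER_CUBIC))
E
```

```text
13.925 [0.51198122 0.13736889 0.30309383] [-0.48447045 -0.77791231 -0.58708753] 0.03996004402848003
```

View pics/w10.png

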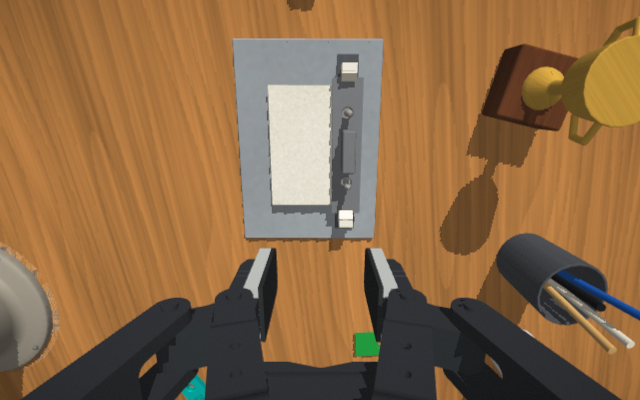

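View pics/s10.png

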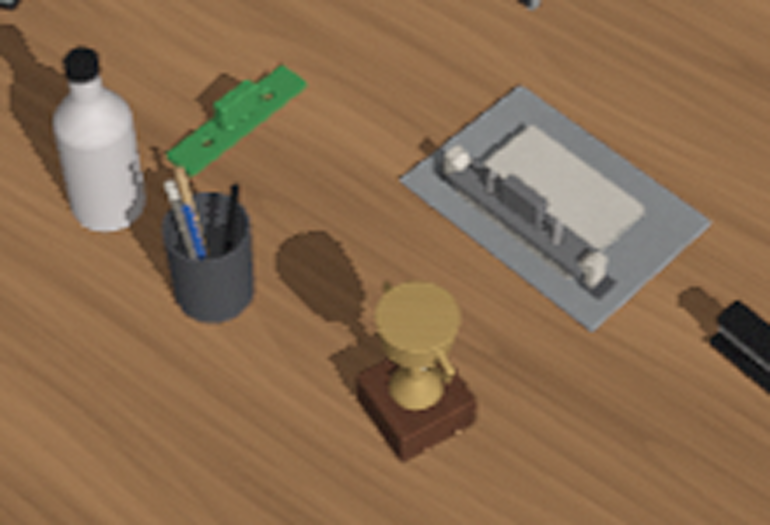

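The bar lies on both posts at (348,150), with both catches over its ends at (349,70) and (346,218). One numeric check of level and height, and of the catch positions, before handing in.

```bash
python3 - <<'E'
from h import *
z=np.load("pics/w10.npz");m={k:z[k] for k in("mtx","R","t")};d=z["d"];K=np.linalg.inv(m["mtx"]);a=cv2.imread("pics/w10.png")
f=lambda u,v:m["R"].T@(K@[u,v,1]*d[v,u]-m["t"])
for v in(88,95,100,125,140,160,175,195,200,204):print(v,[f(u,v)[2].round(4) for u in(335,338,356,358)])
print("rib",[f(348,v).round(4).tolist() for v in(135,150,165)])
cv2.imwrite("pics/w10c.png",cv2.resize(a[45:240,315:385],None,fx=5,fy=3,interpolation=cv2.INTER_CUBIC))
E
```

```text
88 [np.float64(0.0257), np.float64(0.0253), np.float64(0.024), np.float64(0.027)]
95 [np.float64(0.0245), np.float64(0.0251), np.float64(0.0261), np.float64(0.0275)]
100 [np.float64(0.0249), np.float64(0.0249), np.float64(0.0267), np.float64(0.0266)]
125 [np.float64(0.0257), np.float64(0.0285), np.float64(0.0243), np.float64(0.0253)]
140 [np.float64(0.0262), np.float64(0.0258), np.float64(0.0259), np.float64(0.0242)]
160 [np.float64(0.0261), np.float64(0.0268), np.float64(0.0244), np.float64(0.0249)]
175 [np.float64(0.0261), np.float64(0.0263), np.float64(0.0273), np.float64(0.0255)]
195 [np.float64(0.0254), np.float64(0.0247), np.float64(0.0258), np.float64(0.0263)]
200 [np.float64(0.0265), np.float64(0.0266), np.float64(0.0265), np.float64(0.027)]
204 [np.float64(0.0257), np.float64(0.0269), np.float64(0.0268), np.float64(0.0271)]
rib [[0.5463, 0.1728, 0.0599], [0.5446, 0.1572, 0.0596], [0.5429, 0.1413, 0.06]]
```

View pics/w10c.png

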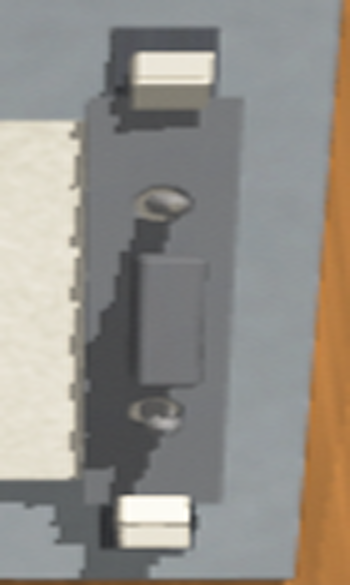

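The strip top is level at about 26 mm and the rib top is at 60 mm. Those are the home values, and both catches overlap the ends.

```bash
python3 -c "
from station import robot
print(robot.sense()['t']);print(robot.finish_job())"
```

```text
14.025
the job is handed in; nothing more can be done
None
```

I picked the grey bar by its rib and lined its holes up with the posts using the wrist camera. I then pushed it down in 1–2 mm steps until it snapped in, let go and backed off. The job was handed in at about 14 s; no verdict was reported.

**Forces:** the highest upward push read at the wrist was 7.8 N. It dropped at the expected height as the catches passed over the bar's ends.

**Final checks:**
- **Bar height and level:** the strip top is level at about 26 mm and the rib top is at 60 mm, both the home values.
- **Position:** both posts are through the holes, and the rib is about 1–2 mm from the measured seat.
- **Catches:** both overlap the bar's ends in the wrist picture. I did not measure how far they slide.
- **Other things on the desk:** no bystander looked moved in the final pictures. The arm stood clear of everything, at about 0.30 m.

**Disagreement:** early on, the scene camera put the file 8–10 mm away from where the top camera put it. The wrist camera came within 3 mm of the top camera, so I relied on the wrist camera.

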